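# Clamp a blade carrier in the cam fixture

### The arm

A 6-joint arm with a two-finger parallel gripper is mounted at the origin on a cart in front of the work surface, level with it; the furniture and walls round the work are solid. World frame = base frame: x ahead of the robot, y to its left, z up, the work surface at z = 0. Lengths are in mm, angles in rad, forces in N, time in s.
With the tool pointing down it reaches from about 350 to 975 mm from the base axis. Payload 7.1 kg.
Tool frame: the origin (TCP) lies midway between the tips of the shut fingers; the grasp point (between the pads) lies 19 mm behind it (ctrl.grasp_offset is the distance from the TCP to the grasp point, in mm); z points along the fingers, y is the line along which they close (so a half turn about z gives the same grasp; the last joint's range is limited). The gripper opens to 88 mm and grips with 3 to 60 N. Pads are 20 mm wide; open, the fingers measure 115 mm over their backs; the gripper's body (75 mm by 178 mm) begins 61 mm behind the grasp point.
Start: joints at [-0.019, 0.423, 1.63, -0, 1.089, -0.019], TCP at [624.984, 0.026, 193.675] pointing down, gripper open.
Joint ranges: [-3, 3], [-0.9, 2.11], [0.09, 2.58], [-1.31, 4.45], [0.11, 2.69], [-2.54, 2.54]. Speed limits (rad/s): [2.39, 2.39, 3.01, 3.14, 3.14, 3.14].

### API

Orientations are given as a rotation vector (axis times angle).
In Python, from workcell import ctrl gives the robot as it stands. The module is installed in compiled form; this text tells all that it offers.
- The arm moves only by the tool servo_tool, never from a script. Its argument "rows" is a list of rows, each a list of 7 numbers: the turn, a rotation vector about the tool's x, y, z as a fraction of full scale, then the shift along the tool's x, y, z as a fraction of full scale, then the finger opening in mm, from 0 to 87.8. A call has 1 to 10 rows; each row is the pose to reach, as a shift and turn from the pose commanded when the call began, along the tool's axes at that moment; what a row does not reach only later rows make up. Full scale, the value 1, is 20 cm for a shift and 1.5 rad for a turn. A row lasts 1/8 s, in which the tool goes at most 62.5 mm and 10.7 degrees, less where a joint would pass 70% of its speed; a pose out of reach is approached as far as the arm can. A call with a number of a shift or a turn outside -1 to 1 is refused whole. A call with a gripper value outside its range is refused whole. The fingers move at their own pace and stop on an object; the grip force is fixed at half the most. Time passes only in rows, so rows that repeat a pose let the fingers close. It gives the time, the measured TCP pose, the force, the opening and the grip force at its end, in the units of the state.
- ctrl.get_obs(): the state, without advancing time (a new reading comes with each control period).
- ctrl.get_image(name): name is "scene" or "side" or "wrist"; returns (picture, depth): 480x640x3 uint8, red, green, blue; 480x640 float32, mm along the optical axis (not along the pixel's ray), 0 where there is no reading.
- ctrl.camera_info(name): a dict with "intrinsics" (3x3 intrinsics, pixels), "R" (3x3) and "t" (3): a world point X has camera coordinates R X + t. Camera axes: x right, y down, z forward; pixel columns grow to the right and rows downward; lengths in mm; the calibration is good to about 2 mm. A picture is of the moment at which its call begins: read the wrist's pose just before it. camera_info takes no time and is no camera call; for the wrist camera it gives the pose at the moment of the call.
- ctrl.close_job(): hands the job in; it is judged then, once.
The state is a dict: "t": time; "qpos": joint angles; "qvel": joint speeds; "joint_torque": joint torques, N m; "ee_pos": TCP position; "orientation": TCP orientation; "ft_force": force on the tool from outside, world axes, zero at the start; "moment": the same for the moment, N m; "width": finger opening in mm; "grasp_force": force on a finger pad.
Only numpy, scipy, OpenCV 4.12 (cv2) and the standard library are available. Lean on these libraries where they do the work, as an engineer would, in place of code of your own. Each camera call takes 0.05 s, during which the arm holds its last target. There are 200 camera calls.

### The job

Stand the spare blade carrier upright on the bed of the cam fixture between its open jaws and let go of it. Then turn the crank by its knob until the follower rests on the cam's flat dwell, so that the carrier stays firmly clamped in the fixed jaw when you let go of the crank. Do not shove the fixture along the table, and leave the key, the check weight and the jar where they are.

Things in the scene. Friction and masses are not known exactly. Their poses are not given: they have to be found in the camera images.
- fixture: Cam clamp fixture, 5 kg, standing free on rubber feet (it slides if pushed with some 25 N). Blue bed 104 x 240 mm, top 12 mm above the table. Origin on the table under its middle, z up; y is the clamp line. Along +y: crank on a camshaft above a bearing plate (50 mm above the table), roller follower, sprung sliding jaw (flat, 46 mm wide, top 35 mm above the table), work space, fixed vee jaw.
- fixed_jaw: Aluminium vee jaw at the bed's +y end, 60 mm wide along x, top 34 mm above the table; the sliding jaw's spring presses the carrier's collar into its vee, with about 55 N on the dwell. Origin at the seat point.
- seat (a point): Point on the bed's upper face (12 mm above the table) under the centre of a carrier whose collar lies in the vee. Axes as the fixture's. The open jaw leaves 8 mm of play along y, so the carrier is best put down 4 mm to the -y side of this point; both its sides along x are free for fingers.
- blade_unit: Spare blade carrier, 62 x 62 x 51 mm, 0.11 kg: black round base, steel blades on top. Origin at the centre of its underside, z up. Its collar is an upright wall 62 mm in diameter, from the underside to 12 mm up; above that it tapers inward. Take it by the collar with the fingertips.
- collar (a point): Centre of the carrier's collar, 6 mm above its underside.
- camshaft (a point): Point on the vertical camshaft axis, level with the knob's middle (92.5 mm above the table). Round the cam: a low part (jaw open), a flank that closes the jaw and squeezes its spring, a flat high dwell 0.5 rad wide, and a like flank down again. Both turning directions lead to the dwell, clockwise (seen from above) is the shorter way.
- knob: Black crank knob, upright cylinder 21 mm in diameter, 48 mm long, spinning freely on its spindle 48 mm from the camshaft axis. Origin at its middle; the crank arm begins 24 mm below. Force along its path: 1 to 2 N with the jaw free; 4 to 9 N while squeezing, fading over the last 0.4 rad; below 1 N on the dwell; beyond, the cam drags the crank on, from 2 N just past the edge to over 10 N.
- crank (a joint): Crank angle (rad), growing clockwise seen from above, no stops; 0 with the knob on the fixture's -y side. It starts with the jaw open. The hub is serrated and gets refitted anywhere, so the angle does not tell where the cam stands: the dwell begins 1.7 to 3.7 rad clockwise of the start, about 0.7 rad after the carrier is first squeezed. Let go on a flank, it springs back.
- blade_key: Bystander: flat blue plastic spanner, 43 x 143 x 9 mm, in front of the fixture; origin at the centre of its underside, long along y.
- check_weight: Bystander: knobbed grey check weight, 30 mm in diameter, 34 mm high; origin at the centre of its underside.
- sample_jar: Bystander: clear sample jar with green cap, 50 mm in diameter, 77 mm high; origin at the centre of its underside.

How it is judged (in metres and radians):
On the way, in this order (a step that is already met when the one before it is completed fails the run):
1. the blade carrier stands upright on the bed between the jaws and has been let go (horizontal distance between collar and seat below 0.014 m and height (world z) of collar between 0.015 and 0.022 m and angle between blade_unit's own z axis and vertical below 0.1 rad and contact force between the fingers and blade_unit below 0.3 N), for 0.2 s.
2. the cam presses the carrier into the fixed jaw with at least 40 N (contact force between fixed_jaw and blade_unit above 40 N), for 0.2 s.
At the end, for the whole second after the job is handed in: The carrier stands upright (within 0.1 rad) on the bed, its centre within 5 mm of the seat point, pressed into the fixed jaw with at least 40 N by the fixture alone, and the crank stands still (under 0.2 rad/s) (contact force between fixed_jaw and blade_unit above 40 N and horizontal distance between collar and seat below 0.005 m and height (world z) of collar between 0.015 and 0.022 m and angle between blade_unit's own z axis and vertical below 0.1 rad and velocity of joint crank between -0.2 and 0.2 rad/s); the robot touches nothing.
It fails at once if the key, the check weight or the jar is shifted by more than 20 mm (distance of any of blade_key, check_weight, sample_jar from where it was at the start of the episode above 0.02 m).
It fails at once if the fixture is shoved along the table by more than 12 mm (distance of fixture from where it was at the start of the episode above 0.012 m).
It also fails if it takes over 72 s, if anything falls off the work surface, if the arm or the gripper's body presses on something with over 40 N, if the wrist force passes 120 N, or if a joint passes its speed limit or range.

## Working session

There is one attempt and no reset: what is moved stays moved. The work goes in short steps, Python scripts to look and compute and a tool call to move; the robot and the scene stay as the last step left them, time stands still between calls to the robot, and variables do not carry over. Pictures are saved under pics/ and viewed, at most 10 in all, crops included, and the job is handed in when it is done.

Besides the shell and the picture viewer there is one more tool, called after "Call:" by a JSON object that holds its "op" and its "data", one argument or row to a line. servo_tool: Moves the arm, as the interface text tells. Its arguments: {"type":"object","properties":{"rows":{"type":"array","items":{"type":"array","items":{"type":"number"}}}},"required":["rows"]}

```bash
mkdir -p pics
cat > h.py <<'E'
import numpy as np, cv2
from workcell import ctrl
from scipy.spatial.transform import Rotation as Ro
def grab(n,f=None):
    ci=ctrl.camera_info(n); im,d=ctrl.get_image(n)
    if f: cv2.imwrite('pics/'+f,im[...,::-1])
    return im,d,ci
def world(d,ci):
    K,R,t=[np.array(ci[k],float) for k in("intrinsics","R","t")]
    v,u=np.mgrid[0:480,0:640]
    P=np.stack([(u-K[0,2])/K[0,0]*d,(v-K[1,2])/K[1,1]*d,d],-1)
    return (P-t)@R
def ray(ci,u,v,z):
    K,R,t=[np.array(ci[k],float) for k in("intrinsics","R","t")]
    r=R.T@np.linalg.inv(K)@[u,v,1]; c=-R.T@t
    return c+r*(z-c[2])/r[2]
E
python3 - <<'E'
from h import *
o=ctrl.get_obs(); print(o['ee_pos'],o['orientation'],o['width'],ctrl.grasp_offset)
print(Ro.from_rotvec(o['orientation']).as_matrix().round(2))
for n in('scene','wrist'):
    im,d,ci=grab(n,n+'0.png'); np.savez(n+'0.npz',im=im,d=d,**ci)
    print(n,-np.array(ci['R']).T@ci['t'])
E
```

```text
[6.24377701e+02 3.72348687e-02 1.92880440e+02] [-2.22061901e+00 -2.22065687e+00  1.71821629e-03] 88.1003165707612 18.700000000000003
[[-0.  1. -0.]
 [ 1.  0.  0.]
 [ 0. -0. -1.]]
scene [ 60.99025676 760.98855078 928.03893214]
wrist [624.69347122  82.45617562 383.03358804]
```

View pics/scene0.png

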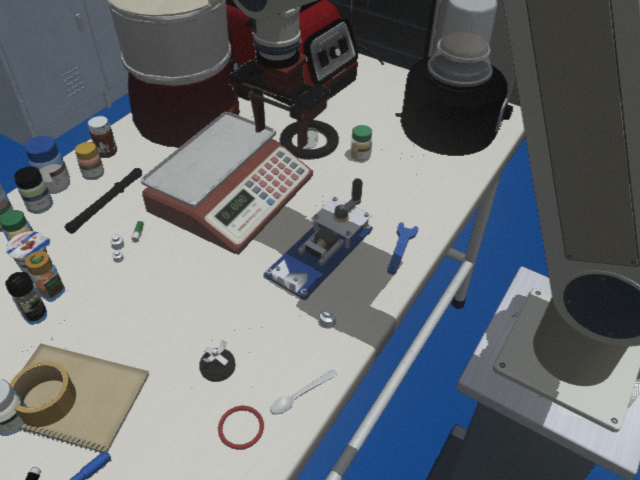

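View pics/wrist0.png

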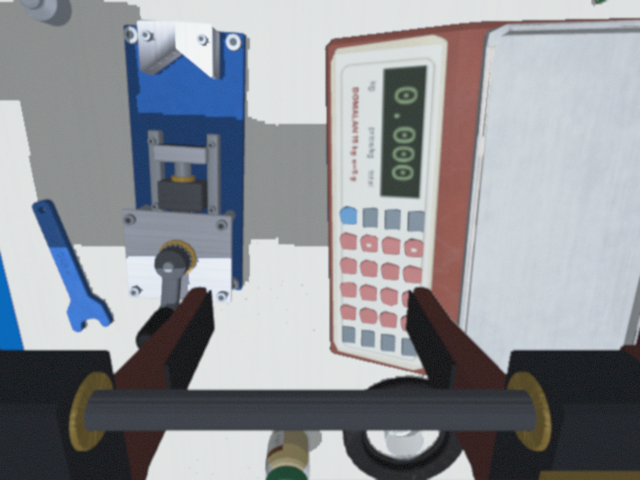

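The scene view shows the carrier at (217,360), the fixture around (320,245) with its knob at (357,188), the weight at (327,318), the key at (402,247) and the jar at (361,142). The wrist view shows the bed spanning (125–247, 25–300), with the vee at the top (+y) and the knob near (155,328).

Run:
```python
from h import *
L=lambda n:(lambda z:(z['im'],z['d'],{k:z[k] for k in('intrinsics','R','t')}))(np.load(n+'0.npz'))
im,d,ci=L('wrist'); W=world(d,ci)
hsv=cv2.cvtColor(im,cv2.COLOR_RGB2HSV)
m=((hsv[...,0]>100)&(hsv[...,0]<130)&(hsv[...,1]>130)).astype(np.uint8); m[:,:115]=0; m[:,260:]=0; m[310:]=0
pts=cv2.findNonZero(m)[:,0]
P=np.array([ray(ci,u,v,12)[:2] for u,v in pts],np.float32)
r=cv2.minAreaRect(P); print('bed',r, cv2.boxPoints(r))
print('bed z',np.median(W[...,2][m>0]))
for n,b in(('vee',(20,75,135,220)),('plate',(215,290,130,155)),('hub',(250,275,160,185)),('knobw',(305,350,135,175))):
    q=W[b[0]:b[1],b[2]:b[3]].reshape(-1,3); print(n,np.percentile(q[:,2],[5,50,95]))
    if n=='knobw': k=q[q[:,2]>85]; print(k.mean(0) if len(k) else 0, len(k))
im,d,ci=L('scene'); W=world(d,ci)
w=W[335:385,190:245].reshape(-1,3); 
for lo,hi in((3,11),(11,25),(25,60)):
    q=w[(w[:,2]>lo)&(w[:,2]<hi)]; print('carrier',lo,len(q),q.min(0),q.max(0),q.mean(0))
q=w[(w[:,2]>3)&(w[:,2]<14)][:,:2].astype(np.float32); print(cv2.minEnclosingCircle(q))
w=W[170:210,340:372].reshape(-1,3);q=w[(w[:,2]>85)&(w[:,2]<125)];print('knob',q.min(0),q.max(0),np.median(q,0),len(q))
q=w[(w[:,2]>110)&(w[:,2]<125)];print('knobtop',q.mean(0),len(q))
for n,b in(('weight',(308,328,318,338)),('jar',(122,162,348,374)),('key',(220,272,385,418))):
    w=W[b[0]:b[1],b[2]:b[3]].reshape(-1,3);q=w[w[:,2]>5];print(n,np.percentile(q,[3,97],axis=0))
```

```text
bed ((510.77252197265625, 39.119110107421875), (234.4095916748047, 101.48870849609375), 86.18540954589844) [[452.3432  -74.4501 ]
 [553.60706 -81.20195]
 [569.20184 152.68832]
 [467.938   159.44017]]
bed z 11.097601177872955
vee [ 0.05766284 32.58303958 35.85497548]
plate [45.96983761 47.13114269 48.9738851 ]
hub [64.43655341 70.077731   74.39167134]
knobw [ -1.84367147 111.2764623  270.1655828 ]
[542.1109579  -23.92890932 197.98720126] 1214
carrier 3 151 [455.24462098 291.9517735    3.02531044] [577.54504551 402.39913958  10.95458018] [505.99968439 361.80193115   6.02282384]
carrier 11 610 [483.3810379  332.30757414  11.0268951 ] [544.39012868 392.48608184  24.69617892] [506.64685885 368.11391439  18.47264877]
carrier 25 305 [489.56512764 336.55037171  25.14699496] [538.77483006 386.54200415  53.32115948] [512.12440456 361.06009377  39.66246413]
((516.3948364257812, 348.034423828125), 63.187007904052734)
knob [485.1124308  -88.04083937  85.31398439] [505.90955832 -69.17311306 122.16436107] [493.29399051 -75.50271945 106.24416958] 153
knobtop [495.25756671 -78.73938748 115.60714709] 60
weight [[388.99054488 168.50699889   6.96403751]
 [413.86231751 191.78224618  35.65202706]]
jar [[ 573.84444411 -298.53441563    7.85279914]
 [ 617.49658965 -257.5125724    79.71768991]]
key [[ 355.68869389 -126.01464925    5.83522372]
 [ 403.4017592     7.02634098   13.60495076]]
```

Call:
{"op": "servo_tool", "data": {
  "rows": [
    [0,0,0,0.1,-0.28,0,87],
    [0,0,0,0.2,-0.56,0,87],
    [0,0,0,0.2,-0.56,0,87],
    [0,0,0,0.2,-0.56,0,87]
  ]
}}

```text
t: 0.6
ee_pos: [514.0, 40.1, 194.1]
orientation: [2.22, 2.221, 0.002]
ft_force: [1.0, 0.3, 0.2]
width: 87.1
grasp_force: 0.0
```

Run:
```python
from h import *
o=ctrl.get_obs();print(o['t'],o['ee_pos'])
im,d,ci=grab('wrist','w1.png'); np.savez('wrist1.npz',im=im,d=d,**ci)
```

```text
0.6 [514.00491856  40.05773947 194.14654696]
```

View pics/w1.png

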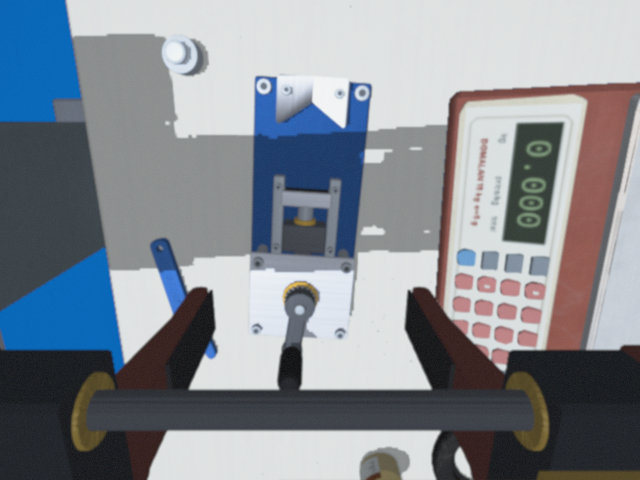

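Call:
{"op": "servo_tool", "data": {
  "rows": [
    [0,0,0,0.3,0,0,87],
    [0,0,0,0.6,0,0,87],
    [0,0,0,0.9,0,0,87],
    [0,0,0,1,0,0,87],
    [0,0,0,1,0,0,87],
    [0,0,0,1,0,0,87]
  ]
}}

```text
t: 1.4
ee_pos: [513.3, 238.6, 193.4]
orientation: [2.223, 2.22, -0.001]
ft_force: [-0.5, 0.2, 0.3]
width: 86.7
grasp_force: 0.0
```

Run:
```python
from h import *
o=ctrl.get_obs();print(o['t'],o['ee_pos'])
im,d,ci=grab('wrist','w2.png'); np.savez('wrist2.npz',im=im,d=d,**ci)
W=world(d,ci); D=np.hypot(W[...,0]-513,W[...,1]-362)<60
for lo,hi in((4,11),(11,14),(14,30)):
    q=W[D&(W[...,2]>lo)&(W[...,2]<hi)]; print(lo,len(q),cv2.minEnclosingCircle(q[:,:2].astype(np.float32)))
```

```text
1.4 [513.27465391 238.61320413 193.40051197]
4 72 ((514.34033203125, 360.9555969238281), 30.741697311401367)
11 754 ((514.4940185546875, 361.0299987792969), 30.809450149536133)
14 1888 ((515.0300903320312, 361.63140869140625), 28.42510414123535)
```

View pics/w2.png

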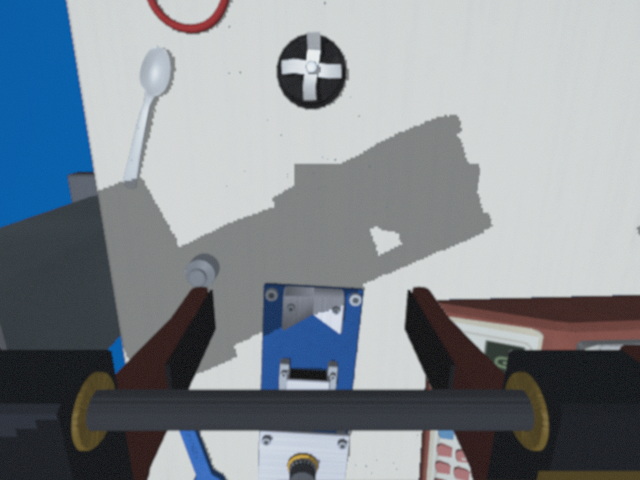

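The first view shows the vee at (275–350, 75–128), with its apex near (313,102), and the crank hub at (300,303). The second shows the carrier at (312,70). I'll compute the seat from the vee edges.

```bash
python3 - <<'E'
from h import *
z=np.load('wrist1.npz'); im,d=z['im'],z['d']; ci={k:z[k] for k in('intrinsics','R','t')}
W=world(d,ci)
hsv=cv2.cvtColor(im,cv2.COLOR_RGB2HSV)
m=((hsv[...,0]>100)&(hsv[...,0]<130)&(hsv[...,1]>130)).astype(np.uint8); m[:,:240]=0; m[:,385:]=0; m[252:]=0
# bed side lines
P=[[],[]]
for v in range(100,245,3):
    u=np.where(m[v])[0]
    P[0].append(ray(ci,u.min(),v,12)[:2]);P[1].append(ray(ci,u.max(),v,12)[:2])
dirs=[]
for p in P:
    l=cv2.fitLine(np.array(p,np.float32),cv2.DIST_HUBER,0,.01,.01).ravel(); l*= np.sign(l[1]); dirs.append(l); print('side yaw',np.arctan2(-l[0],l[1]), l)
yaw=np.mean([np.arctan2(-l[0],l[1]) for l in dirs])
xc=lambda y:np.mean([l[2]+(y-l[3])*l[0]/l[1] for l in dirs])
print('yaw',yaw,'axis x at y=130',xc(130),'at -30',xc(-30))
top=np.array([ray(ci,u,np.where(m[60:,u])[0].min()+60,12)[:2] for u in list(range(258,272))+list(range(355,366))]);print('bed end y',top[:,1].round(0))
# vee: pixels z>28
V=(W[...,2]>29)&(W[...,2]<40); V[:, :260]=0;V[:,365:]=0;V[140:]=0;V[:65]=0
c,s=np.cos(yaw),np.sin(yaw); o=np.array([xc(40),40.])
f=lambda p:np.array([(p[0]-o[0])*c+(p[1]-o[1])*s,-(p[0]-o[0])*s+(p[1]-o[1])*c])
for u in range(272,356,4):
    v=np.where(V[:,u])[0]
    if len(v): print(u,v.min(),v.max(),f(ray(ci,u,v.min(),34)).round(1),f(ray(ci,u,v.max(),34)).round(1))
h=ray(ci,300,305,73); print('hub',h,f(h)); k=W[345:390,275:305].reshape(-1,3);k=k[(k[:,2]>70)&(k[:,2]<125)];print('knob',k[k[:,2]>105].mean(0) if len(k) else 0,len(k))
S=W[100:300,430:470]; q=S[S[...,2]>15]; print('scale',np.percentile(q,[2,50,98],axis=0))
print(im[70:140:4,313].tolist())
E
python3 -c "
import cv2;i=cv2.imread('pics/w1.png')[60:260,230:390];cv2.imwrite('pics/c1.png',cv2.resize(i,None,fx=3,fy=3))"
```

```text
side yaw -0.061601713 [6.156276e-02 9.981032e-01 4.622185e+02 7.532337e+01]
side yaw -0.06720001 [6.7149453e-02 9.9774295e-01 5.6276898e+02 8.6224998e+01]
yaw -0.06440087 axis x at y=130 515.653 at -30 505.33453
bed end y [159. 159. 159. 144. 144. 144. 144. 144. 144. 158. 158. 158. 158. 158.
 153. 153. 153. 153. 153. 138. 138. 138. 138. 139. 139.]
276 95 121 [-30.2 101.2] [-29.4  80.5]
280 75 121 [-27.5 116.8] [-26.   80.7]
284 75 119 [-24.3 117.1] [-22.7  82.6]
288 75 116 [-21.  117.3] [-19.5  85.2]
292 75 113 [-17.7 117.5] [-16.2  87.8]
296 76 111 [-14.4 116.9] [-12.9  89.6]
300 76 108 [-11.1 117.1] [-9.7 92.3]
304 76 105 [ -7.8 117.3] [-6.5 94.8]
308 76 103 [ -4.5 117.6] [-3.2 96.6]
312 77 101 [ -1.2 117. ] [ 0.  98.4]
316 77 104 [  2.1 117.2] [ 3.5 96.3]
320 77 108 [  5.4 117.4] [ 7.1 93.3]
324 78 111 [  8.7 116.9] [10.7 91.2]
328 78 115 [ 12.  117.1] [14.3 88.2]
332 78 118 [ 15.3 117.3] [17.9 86. ]
336 78 122 [ 18.6 117.5] [21.5 83. ]
340 79 125 [ 22. 117.] [25.1 80.7]
344 79 126 [ 25.3 117.2] [28.6 80.1]
348 81 93 [ 28.7 115.9] [ 29.6 106.6]
hub [505.68605276 -30.73952381  73.        ] [  0.39834334 -70.86078569]
knob [497.1278521 -77.6896583 112.8251881] 956
scale [[636.59907193 -39.98561774  17.28355316]
 [645.32999989  44.07082344  34.3949607 ]
 [661.23594286 135.13282463  43.60263493]]
[[223, 226, 226], [225, 227, 226], [239, 241, 244], [234, 238, 241], [232, 235, 238], [232, 235, 236], [235, 237, 237], [237, 239, 240], [213, 219, 223], [47, 100, 180], [50, 100, 180], [46, 99, 180], [41, 96, 175], [48, 99, 178], [45, 98, 178], [45, 98, 178], [33, 68, 122], [34, 60, 105]]
```

View pics/c1.png

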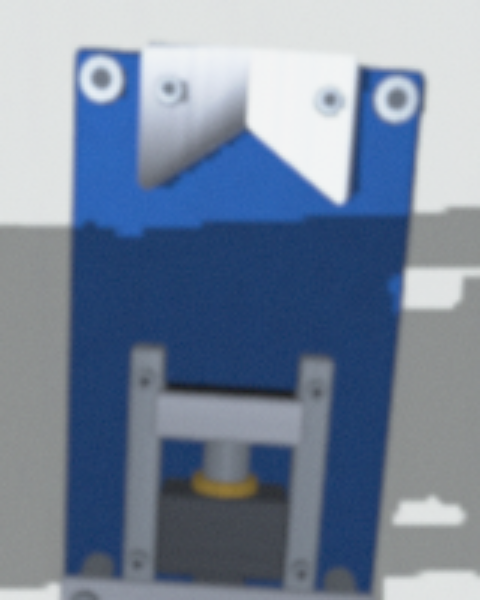

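The crop confirms the vee apex at about pixel (312,102) and the jaw front at about v=189. Next I'll check the jaw's depth to see whether it agrees with the 8 mm of play.

Run:
```python
from h import *
z=np.load('wrist1.npz'); im,d=z['im'],z['d']; ci={k:z[k] for k in('intrinsics','R','t')}
W=world(d,ci); yaw=-.0644;c,s=np.cos(yaw),np.sin(yaw);o=np.array([509.85,40])
for u in(295,306,316,278,335):
  print(u,[(v,round(-(W[v,u,0]-o[0])*s+(W[v,u,1]-o[1])*c,1),round(W[v,u,2],1)) for v in (list(range(176,212,2)))])
```

```text
295 [(176, np.float64(31.9), np.float64(10.4)), (178, np.float64(30.2), np.float64(11.5)), (180, np.float64(28.4), np.float64(12.3)), (182, np.float64(26.3), np.float64(10.8)), (184, np.float64(24.3), np.float64(9.8)), (186, np.float64(22.6), np.float64(11.3)), (188, np.float64(21.7), np.float64(17.0)), (190, np.float64(21.5), np.float64(27.2)), (192, np.float64(20.8), np.float64(33.5)), (194, np.float64(19.1), np.float64(34.1)), (196, np.float64(17.4), np.float64(34.7)), (198, np.float64(15.3), np.float64(33.3)), (200, np.float64(13.7), np.float64(34.2)), (202, np.float64(11.8), np.float64(33.8)), (204, np.float64(9.9), np.float64(33.5)), (206, np.float64(7.9), np.float64(32.7)), (208, np.float64(1.4), np.float64(11.3)), (210, np.float64(-0.6), np.float64(11.4))]
306 [(176, np.float64(32.6), np.float64(10.2)), (178, np.float64(30.7), np.float64(10.6)), (180, np.float64(29.0), np.float64(11.4)), (182, np.float64(27.1), np.float64(11.2)), (184, np.float64(25.0), np.float64(10.2)), (186, np.float64(23.3), np.float64(11.1)), (188, np.float64(21.5), np.float64(12.0)), (190, np.float64(21
[... 2075 characters left out ...]
float64(10.4)), (180, np.float64(32.2), np.float64(22.1)), (182, np.float64(30.6), np.float64(23.5)), (184, np.float64(28.6), np.float64(22.3)), (186, np.float64(27.0), np.float64(24.0)), (188, np.float64(25.9), np.float64(28.6)), (190, np.float64(24.4), np.float64(30.6)), (192, np.float64(22.5), np.float64(30.1)), (194, np.float64(19.5), np.float64(23.3)), (196, np.float64(17.7), np.float64(23.7)), (198, np.float64(15.7), np.float64(22.7)), (200, np.float64(14.0), np.float64(24.0)), (202, np.float64(11.8), np.float64(22.0)), (204, np.float64(10.1), np.float64(23.1)), (206, np.float64(8.5), np.float64(24.4)), (208, np.float64(6.2), np.float64(22.7)), (210, np.float64(4.8), np.float64(25.1))]
```

Call:
{"op": "servo_tool", "data": {
  "rows": [
    [0,0,0.043,0.3,0.005,0.1,87],
    [0,0,0.043,0.55,0.005,0.25,87],
    [0,0,0.043,0.612,0.005,0.45,87],
    [0,0,0.043,0.612,0.005,0.5,87],
    [0,0,0.043,0.612,0.005,0.65,87],
    [0,0,0.043,0.612,0.005,0.8,87],
    [0,0,0.043,0.612,0.005,0.88,87],
    [0,0,0.043,0.612,0.005,0.88,87]
  ]
}}

```text
t: 2.45
ee_pos: [514.1, 361.2, 17.5]
orientation: [-2.293, -2.147, 0.002]
ft_force: [0.5, 0.5, 0.7]
width: 87.2
grasp_force: 0.0
```

Call:
{"op": "servo_tool", "data": {
  "rows": [
    [0,0,0,0,0,0.04,87],
    [0,0,0,0,0,0.072,87],
    [0,0,0,0,0,0.072,75],
    [0,0,0,0,0,0.072,65],
    [0,0,0,0,0,0.072,58],
    [0,0,0,0,0,0.072,55],
    [0,0,0,0,0,0.072,55],
    [0,0,0,0,0,0.072,55]
  ]
}}

```text
t: 3.45
ee_pos: [514.0, 362.4, 3.3]
orientation: [2.292, 2.149, 0.0]
ft_force: [0.4, -0.9, -0.1]
width: 55.0
grasp_force: 0.0
```

Run:
```python
from h import *
o=ctrl.get_obs();print(o['ee_pos'],o['width'],o['grasp_force'])
im,d,ci=grab('wrist','w3.png')
im2,d2,c2=grab('scene'); W=world(d2,c2)
D=np.hypot(W[...,0]-514,W[...,1]-361)<80
q=W[D&(W[...,2]>4)&(W[...,2]<55)];print(q.mean(0),len(q))
cv2.imwrite('pics/s3.png',cv2.resize(im2[300:420,140:300],None,fx=4,fy=4)[...,::-1])
```

```text
[513.9861005  362.43482422   3.3190393 ] 55.028535074798135 0.0
[511.11038311 375.00163713  24.14397472] 789
```

View pics/s3.png

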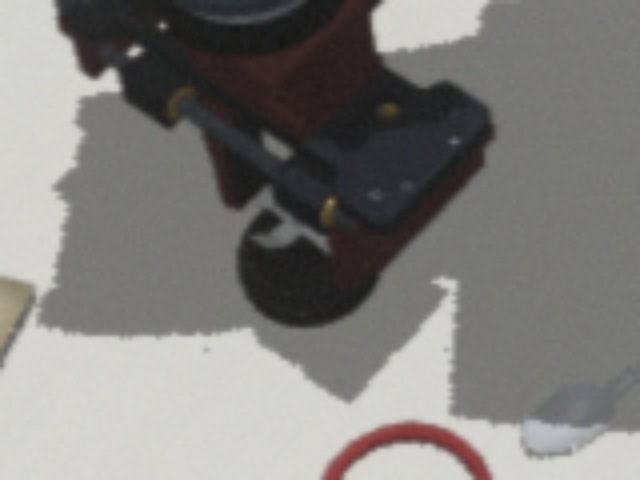

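The carrier now sits at crop (310,270), outside the fingers on the +y side, so it was squeezed out. I'll reopen, rise and measure again.

Call:
{"op": "servo_tool", "data": {
  "rows": [
    [0,0,0,0,0,0,70],
    [0,0,0,0,0,0,87],
    [0,0,0,0,0,-0.1,87],
    [0,0,0,-0.1,0,-0.3,87],
    [0,0,0,-0.3,0,-0.5,87],
    [0,0,0,-0.4,0,-0.5,87],
    [0,0,0,-0.4,0,-0.5,87],
    [0,0,0,-0.4,0,-0.5,87]
  ]
}}

```text
t: 4.55
ee_pos: [508.5, 282.9, 102.6]
orientation: [-2.292, -2.148, 0.001]
ft_force: [0.6, 0.6, 0.1]
width: 86.9
grasp_force: 0.0
```

Run:
```python
from h import *
o=ctrl.get_obs();print(o['t'],o['ee_pos'])
im,d,ci=grab('wrist','w4.png'); W=world(d,ci)
print('cam',-np.array(ci['R']).T@ci['t'])
D=np.hypot(W[...,0]-513,W[...,1]-375)<60
for lo,hi in((4,11),(11,14),(14,30)):
    q=W[D&(W[...,2]>lo)&(W[...,2]<hi)]; print(lo,len(q),cv2.minEnclosingCircle(q[:,:2].astype(np.float32)))
# colour-based
g=(im.max(2)<60)&D; n,l,st,ce=cv2.connectedComponentsWithStats(g.astype(np.uint8))
for i in range(1,n):
    if st[i,4]>200: print(st[i],ce[i],ray(ci,*ce[i],12))
```

```text
4.55 [508.52212625 282.92817319 102.58636422]
cam [513.99263136 365.24776357 292.67883183]
4 117 ((514.31103515625, 361.3114929199219), 30.881643295288086)
11 1177 ((514.3226318359375, 361.2929382324219), 30.696914672851562)
14 2794 ((514.777587890625, 361.1415100097656), 27.791248321533203)
[ 269   80   48   88 1549] [288.41704325 122.92898644] [499.19269733 364.67614281  12.        ]
[ 320   82   35   86 1554] [334.65508366 124.22265122] [530.61847274 361.76664013  12.        ]
```

View pics/w4.png

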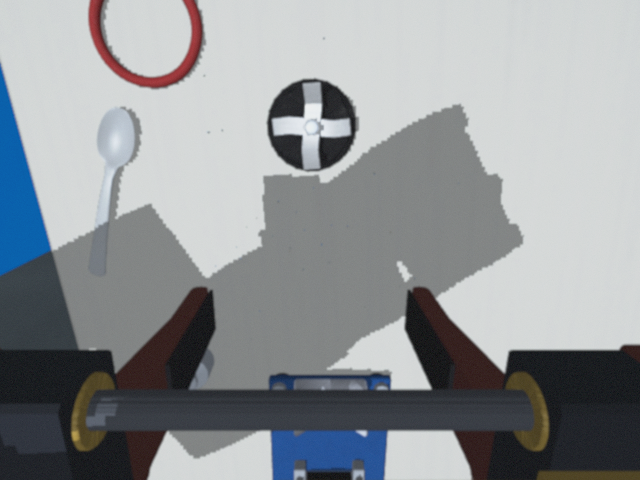

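The carrier is still at (514.3,361.3), at pixel (312,125), so the fingers closed without touching it. I'll compare the fingertip positions from depth with the reported TCP.

Run:
```python
from h import *
o=ctrl.get_obs();print(o['ee_pos'],o['width'])
im,d,ci=grab('wrist'); W=world(d,ci)
R=Ro.from_rotvec(o['orientation']).as_matrix()
T=(W-o['ee_pos'])@R   # tool frame
for a,b in((100,220),(400,520)):
    t=T[270:360,a:b].reshape(-1,3); q=t[(t[:,2]<30)&(t[:,2]>-150)&(d[270:360,a:b].ravel()>0)]
    print(len(q),np.percentile(q,[1,50,99],axis=0).round(1)); b=q[q[:,2]>np.percentile(q[:,2],85)]; print('tip',b.mean(0).round(1))
K=np.array(ci['intrinsics'])
for y in(-44,0,44):
    c=np.array(ci['R'])@(o['ee_pos']+R@[0,y,0])+ci['t']; p=K@c; print(y,p[:2]/p[2],c)
print(d[285:330:5,200:216:3].round(0))
```

```text
[508.45434591 283.12395468 102.40102369] 86.94951020748161
3612 [[  -8.4  -54.8 -114.8]
 [  11.2  -45.2  -60.4]
 [  33.6  -43.3  -28.9]]
tip [  5.4 -45.6 -34.2]
3618 [[  -8.5   43.  -114.8]
 [  11.1   45.   -60.6]
 [  33.5   54.5  -29.1]]
tip [  5.2  45.2 -34.2]
-44 [225.76850421 285.73479387] [-43.9131404   22.30430988 206.02014354]
0 [309.83740748 285.65448834] [8.68378995e-02 2.22613912e+01 2.06011923e+02]
44 [393.91302046 285.5741764 ] [ 44.0868162   22.21847261 206.00370194]
[[318. 318. 319. 319. 318. 319.]
 [173. 172. 172. 318. 176. 319.]
 [168. 168. 170. 171. 175. 323.]
 [163. 166. 166. 169. 176. 323.]
 [163. 162. 165. 170.   0. 324.]
 [157. 162. 165. 171. 176. 325.]
 [156. 160. 166. 170. 177. 326.]
 [156. 161. 164. 170. 176. 327.]
 [157. 161. 166. 171. 176. 182.]]
```

Call:
{"op": "servo_tool", "data": {
  "rows": [
    [0,0,0,0,0,0,75],
    [0,0,0,0,0,0,62],
    [0,0,0,0,0,0,62],
    [0,0,0,0,0,0,62]
  ]
}}

```text
t: 5.15
ee_pos: [508.8, 282.6, 103.2]
orientation: [-2.292, -2.149, 0.0]
ft_force: [-0.1, -0.6, -0.4]
width: 62.1
grasp_force: 0.0
```

```bash
cat > tip.py <<'E'
from h import *
o=ctrl.get_obs();print(o['t'],o['ee_pos'],o['width'])
im,d,ci=grab('wrist','w5.png'); W=world(d,ci)
R=Ro.from_rotvec(o['orientation']).as_matrix()
T=(W-o['ee_pos'])@R
m=(T[...,2]<20)&(T[...,2]>-60)&(abs(T[...,0])<40)&(abs(T[...,1])<62)&(d>0)
t=T[m]
for z in range(-60,0,4):
    for s in(-1,1):
        q=t[(t[:,2]>=z)&(t[:,2]<z+4)&(t[:,1]*s>0)]
        if len(q)>3: print(z,s,len(q),np.percentile(q[:,0],[3,97]).round(1),np.percentile(q[:,1],[3,97]).round(1))
E
python3 tip.py
```

```text
5.15 [508.82112945 282.63634692 103.24165912] 62.07858249474447
-60 -1 239 [-8.3 12.1] [-39.7 -31. ]
-60 1 245 [-8.6 12.1] [30.6 39.3]
-56 -1 214 [-7.9 12.2] [-39.7 -31. ]
-56 1 206 [-7.8 12.1] [30.7 39.3]
-52 -1 223 [-8.1 12.1] [-39.5 -31. ]
-52 1 223 [-7.9 12.1] [30.7 39. ]
-48 -1 192 [-7.9 12.2] [-39.6 -31. ]
-48 1 197 [-8.1 12.1] [30.7 39.4]
-44 -1 183 [-7.8 12.1] [-39.4 -31. ]
-44 1 176 [-8.1 12.1] [30.7 39.2]
-40 -1 175 [-7.8 12.1] [-39.4 -31. ]
-40 1 169 [-8.3 12. ] [30.7 39.1]
-36 -1 149 [-7.7 12.1] [-39.6 -31.1]
-36 1 156 [-8. 12.] [30.7 39.2]
-32 -1 136 [-8.6 12.1] [-39.3 -31.1]
-32 1 139 [-8.8 11.9] [30.7 38.8]
-28 -1 6 [-8.2 11.2] [-35.6 -31.3]
```

The fingertips are about 28 mm behind the reported TCP, so they passed above the collar. I'll go lower in checked steps.

Call:
{"op": "servo_tool", "data": {
  "rows": [
    [0,0,0,0.2,0.003,0,87],
    [0,0,0,0.386,0.003,0,87],
    [0,0,0,0.386,0.003,0.1,87],
    [0,0,0,0.386,0.003,0.3,87],
    [0,0,0,0.386,0.003,0.5,87],
    [0,0,0,0.386,0.003,0.54,87],
    [0,0,0,0.386,0.003,0.57,87],
    [0,0,0,0.386,0.003,0.58,87],
    [0,0,0,0.386,0.003,0.58,87]
  ]
}}

```text
t: 6.32
ee_pos: [515.1, 360.0, -11.6]
orientation: [2.292, 2.148, 0.003]
ft_force: [0.2, -0.2, 0.3]
width: 86.8
grasp_force: 0.0
```

Call:
{"op": "servo_tool", "data": {
  "rows": [
    [0,0,0,0,0,0.025,87],
    [0,0,0,0,0,0.05,87],
    [0,0,0,0,0,0.055,87],
    [0,0,0,0,0,0.055,75],
    [0,0,0,0,0,0.055,65],
    [0,0,0,0,0,0.055,58],
    [0,0,0,0,0,0.055,55],
    [0,0,0,0,0,0.055,55]
  ]
}}

```text
t: 7.32
ee_pos: [514.5, 359.6, -23.6]
orientation: [2.292, 2.149, 0.0]
ft_force: [0.2, -0.6, 0.4]
width: 59.2
grasp_force: 30.0
```

```bash
cat > held.py <<'E'
from h import *
o=ctrl.get_obs();print(o['t'],o['ee_pos'],o['width'],o['grasp_force'],o['ft_force'])
im,d,ci=grab('wrist','w6.png'); W=world(d,ci)
R=Ro.from_rotvec(o['orientation']).as_matrix()
T=(W-o['ee_pos'])@R
hsv=cv2.cvtColor(im,cv2.COLOR_RGB2HSV)
m=(T[...,2]<40)&(T[...,2]>-85)&(abs(T[...,0])<40)&(abs(T[...,1])<29)&(d>0)&(W[...,2]>4)
for z in range(-80,40,5):
    q=T[m&(T[...,2]>=z)&(T[...,2]<z+5)]
    if len(q)>10: print(z,len(q),np.percentile(q[:,0],[1,99]).round(1),np.percentile(q[:,1],[1,99]).round(1))
k=m&(T[...,2]>-55)&(im.max(2)<70); q=T[k][:,:2].astype(np.float32); print(cv2.minEnclosingCircle(q))
E
python3 held.py
```

```text
7.325 [514.53796482 359.64851422 -23.6207112 ] 59.18858069532085 30.0001002807403 [ 0.15933747 -0.57629435  0.40107866]
-75 739 [-2.1 26.4] [-5.1  4.5]
-70 281 [-13.8  22.9] [-5.4  5.2]
-65 2280 [-14.1  18. ] [-17.8  13.8]
-60 1621 [-3.9 12.8] [-24.4  23.7]
-55 262 [2.5 9.7] [-9.1  8.8]
-50 363 [-1.  19.5] [-16.3  15.2]
-45 6311 [-20.8  27.7] [-24.9  24.4]
-40 2083 [-18.9  31.8] [-28.7  28.6]
-35 604 [-21.8  32.5] [-28.5  28.7]
-30 176 [13.7 32.6] [-28.1  27.1]
((2.7949295043945312, -0.0597173273563385), 30.447734832763672)
```

View pics/w6.png

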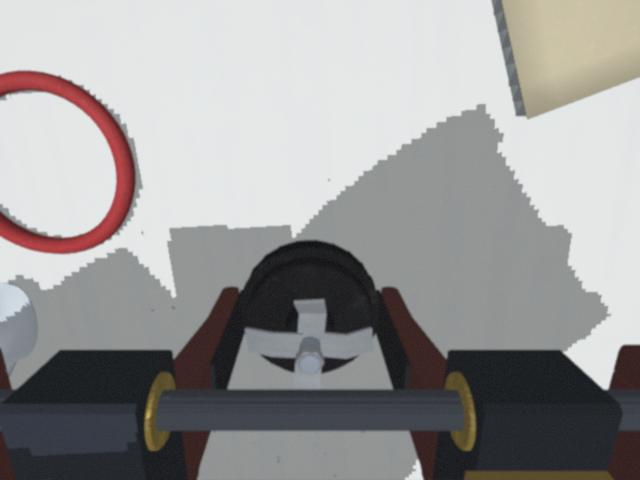

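The carrier is centred between the pads, around (310,305), held on its collar and upright. Lifting.

Call:
{"op": "servo_tool", "data": {
  "rows": [
    [0,0,0,0,0,-0.05,55],
    [0,0,0,0,0,-0.15,55],
    [0,0,0,0,0,-0.3,55],
    [0,0,0,0,0,-0.4,55],
    [0,0,0,0,0,-0.4,55]
  ]
}}

```text
t: 8.0
ee_pos: [515.7, 360.5, 58.7]
orientation: [2.291, 2.148, 0.007]
ft_force: [-0.6, -0.2, -0.6]
width: 59.5
grasp_force: 30.0
```

```bash
python3 held.py
```

```text
8.0 [515.70393256 360.49200944  58.74657884] 59.481721662158236 29.999841716489755 [-0.58242221 -0.18066855 -0.56327211]
-75 739 [-2.  26.4] [-5.1  4.6]
-70 292 [-13.8  22.9] [-5.3  5.2]
-65 2260 [-14.   18.1] [-17.7  13.9]
-60 1640 [-3.9 13.1] [-24.4  23.8]
-55 254 [2.5 9.9] [-9.5  8.7]
-50 351 [-0.9 20.3] [-15.1  14.4]
-45 6293 [-20.8  27.7] [-24.8  24.3]
-40 2083 [-7.4 31.8] [-28.8  28.7]
-35 636 [-22.2  32.5] [-28.8  28.7]
-30 359 [13.4 32.6] [-28.3  27.1]
-25 137 [15.2 32.2] [-26.7  26. ]
((2.770660161972046, 0.21176451444625854), 30.60199546813965)
```

Call:
{"op": "servo_tool", "data": {
  "rows": [
    [0,0,0,-0.15,0.01,0,55],
    [0,0,0,-0.4,0.03,0,55],
    [0,0,0,-0.7,0.05,0,55],
    [0,0,0,-0.9,0.06,0,55],
    [0,0,0,-1,0.06,0,55],
    [0,0,0,-1,0.06,0,55]
  ]
}}

```text
t: 8.8
ee_pos: [513.2, 158.6, 55.8]
orientation: [-2.293, -2.146, 0.001]
ft_force: [1.0, 0.2, -1.0]
width: 59.6
grasp_force: 30.0
```

Call:
{"op": "servo_tool", "data": {
  "rows": [
    [0,0,0,-0.15,0.01,0,55],
    [0,0,0,-0.28,0.02,0,55],
    [0,0,0,-0.32,0.02,0,55],
    [0,0,0,-0.32,0.02,0.05,55],
    [0,0,0,-0.32,0.02,0.12,55],
    [0,0,0,-0.32,0.02,0.12,55],
    [0,0,0,-0.32,0.02,0.12,55]
  ]
}}

```text
t: 9.68
ee_pos: [513.2, 95.5, 31.9]
orientation: [-2.291, -2.149, 0.001]
ft_force: [-0.6, -0.3, -1.0]
width: 59.5
grasp_force: 30.0
```

Run:
```python
from h import *
o=ctrl.get_obs();print(o['t'],o['ee_pos'],o['orientation'],o['width'])
im,d,ci=grab('wrist','w7.png');W=world(d,ci)
yaw=-.0644;c,s=np.cos(yaw),np.sin(yaw);og=np.array([509.85,40])
fx=(W[...,0]-og[0])*c+(W[...,1]-og[1])*s; fy=-(W[...,0]-og[0])*s+(W[...,1]-og[1])*c
# vee rim
m=(abs(fx)<35)&(fy>60)&(fy<125)&(W[...,2]>28)&(W[...,2]<38)
print('vee fx',np.percentile(fx[m],[1,99]),'back',np.percentile(fy[m],99))
for x in(-28,-25,25,28):
    q=fy[m&(abs(fx-x)<1.5)]; print(x,len(q),np.percentile(q,[2,98]) if len(q)>5 else 0)
b=(W[...,2]>35)&(abs(fx)<40)&(fy>20)&(fy<100)&(W[...,2]<60)&(im.max(2)<60)
print('carrier',np.percentile(fx[b],[1,99]),np.percentile(fy[b],[1,99]))
```

```text
9.675 [513.18841712  95.53644525  31.90951134] [-2.29101551e+00 -2.14904722e+00  7.93780872e-04] 59.51172084614365
vee fx [-29.87416371  29.14768106] back 117.76526424249374
-28 460 [ 80.45503531 117.12965025]
-25 379 [ 81.82571667 117.59095882]
25 404 [ 81.35643601 117.65367866]
28 470 [ 80.3975744  116.61151502]
carrier [-25.56448879  30.30461944] [66.93729407 88.00174047]
```

View pics/w7.png

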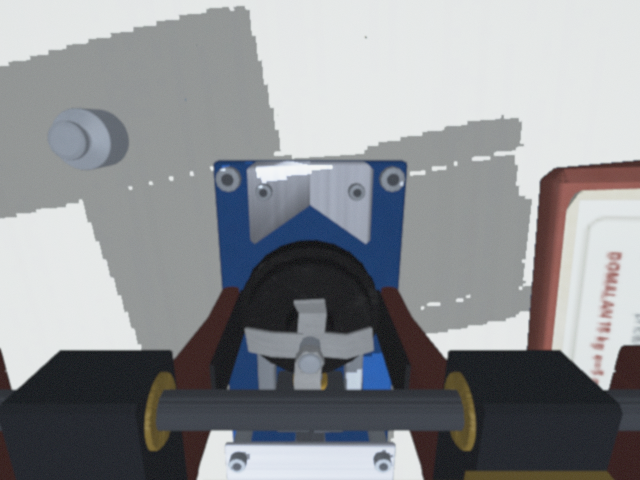

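The carrier is over the bed, centred at column 310 on the vee apex (310,208), with its front about 3 mm short of the vee. Lowering.

Call:
{"op": "servo_tool", "data": {
  "rows": [
    [0,0,0,0,0,0.05,55],
    [0,0,0,0,0,0.1,55],
    [0,0,0,0,0,0.15,55],
    [0,0,0,0,0,0.18,55],
    [0,0,0,0,0,0.2,55],
    [0,0,0,0,0,0.213,55],
    [0,0,0,0,0,0.213,55]
  ]
}}

```text
t: 10.6
ee_pos: [513.4, 95.1, -10.4]
orientation: [-2.292, -2.149, 0.0]
ft_force: [-0.1, -0.6, -1.9]
width: 59.6
grasp_force: 30.0
```

Call:
{"op": "servo_tool", "data": {
  "rows": [
    [0,0,0,0,0,0.004,55],
    [0,0,0,0,0,0.006,55],
    [0,0,0,0,0,0.006,60],
    [0,0,0,0,0,0.006,66],
    [0,0,0,0,0,0.006,76],
    [0,0,0,0,0,0.006,82],
    [0,0,0,0,0,0.006,82],
    [0,0,0,0,0,0.006,82],
    [0,0,0,0,0,0.006,82]
  ]
}}

```text
t: 11.72
ee_pos: [513.3, 95.1, -11.5]
orientation: [2.292, 2.149, -0.0]
ft_force: [0.4, 0.1, 0.6]
width: 81.8
grasp_force: 0.0
```

Call:
{"op": "servo_tool", "data": {
  "rows": [
    [0,0,0,0,0,-0.1,82],
    [0,0,0,0,0,-0.3,82],
    [0,0,0,0,0,-0.5,82],
    [0,0,0,0,0,-0.75,82],
    [0,0,0,0,0,-0.9,82],
    [0,0,0,0,0,-0.9,82]
  ]
}}

```text
t: 12.48
ee_pos: [515.0, 95.4, 170.9]
orientation: [2.29, 2.147, 0.007]
ft_force: [-1.2, 1.3, -0.6]
width: 82.0
grasp_force: 0.0
```

Run:
```python
from h import *
o=ctrl.get_obs();print(o['t'],o['ee_pos'],o['width'])
im,d,ci=grab('wrist','w8.png');W=world(d,ci)
yaw=-.0644;c,s=np.cos(yaw),np.sin(yaw);og=np.array([509.85,40])
F=np.stack([(W[...,0]-og[0])*c+(W[...,1]-og[1])*s,-(W[...,0]-og[0])*s+(W[...,1]-og[1])*c,W[...,2]],-1)
m=(im.max(2)<60)&(np.hypot(F[...,0],F[...,1]-57)<45)&(F[...,2]>17)&(F[...,2]<50)
print(m.sum(),np.percentile(F[m],[1,50,99],axis=0),cv2.minEnclosingCircle(F[m][:,:2].astype(np.float32)))
im,d,ci=grab('scene','s8.png');W=world(d,ci)
w=W[160:230,330:385].reshape(-1,3);q=w[(w[:,2]>70)&(w[:,2]<125)&(w[:,0]<530)&(w[:,1]<-50)];print('knob',len(q),q.min(0),q.max(0),q.mean(0))
```

```text
12.475 [515.02699529  95.40297252 170.87476121] 82.00767246837005
2267 [[-28.95064959  21.27101254  18.81801847]
 [ -0.84802078  66.39685537  30.85480205]
 [ 27.96081452  86.51004132  34.45326996]] ((-0.9000012874603271, 51.874088287353516), 35.81700134277344)
knob 204 [485.6443774  -92.9763201   70.01597055] [509.38919672 -51.54273622 119.58094589] [493.9707037  -75.96309695  98.50319309]
```

The carrier is down on the bed and released. Next I'll move above the knob, squaring the tool to the world axes, and check the alignment.

Call:
{"op": "servo_tool", "data": {
  "rows": [
    [0,0,0,-0.25,-0.01,0,60],
    [0,0,-0.02,-0.5,-0.02,0,50],
    [0,0,-0.043,-0.75,-0.027,0,45],
    [0,0,-0.043,-0.88,-0.027,0,45],
    [0,0,-0.043,-0.88,-0.027,0,45],
    [0,0,-0.043,-0.88,-0.027,0,45]
  ]
}}

```text
t: 13.32
ee_pos: [495.9, -79.6, 167.4]
orientation: [-2.22, -2.22, 0.002]
ft_force: [0.5, -0.3, 0.4]
width: 44.8
grasp_force: 0.0
```

```bash
cat > knob.py <<'E'
from h import *
o=ctrl.get_obs();print(o['t'],o['ee_pos'],o['orientation'],o['width'],o['qpos'][5])
im,d,ci=grab('wrist');W=world(d,ci)
q=W[(W[...,2]>75)&(W[...,2]<121)&(np.hypot(W[...,0]-505.3,W[...,1]+30.8)<70)&(np.hypot(W[...,0]-505.3,W[...,1]+30.8)>30)&(im.max(2)<90)]
print(len(q),'range',np.percentile(q,[2,98],axis=0))
t=q[q[:,2]>112];print('top',len(t),t.mean(0),np.percentile(t[:,:2],[2,98],axis=0))
h=W[(np.hypot(W[...,0]-505.3,W[...,1]+30.8)<18)&(W[...,2]>60)&(W[...,2]<90)];print('hub',len(h),np.percentile(h,[2,50,98],axis=0))
t=h[h[:,2]>np.percentile(h[:,2],70)]; print(t.mean(0))
E
python3 knob.py
```

```text
13.325 [495.93920682 -79.56126865 167.38303875] [-2.22035048e+00 -2.21980755e+00  1.60653393e-03] 44.760424037091525 -0.18286723928353638
973 range [[488.21072011 -87.91090401  77.30240648]
 [505.62748757 -72.15314385 116.55120986]]
top 545 [496.9726115  -80.81113802 115.07706823] [[488.78033714 -88.22045141]
 [505.15313474 -73.76936258]]
hub 1141 [[492.34838715 -47.1718052   67.40458004]
 [504.58166642 -34.19266966  70.1311908 ]
 [516.97924101 -22.20605478  74.74726623]]
[504.6751783  -34.96014816  72.06630528]
```

Call:
{"op": "servo_tool", "data": {
  "rows": [
    [0,0,0,-0.015,0,0.1,45],
    [0,0,0,-0.015,0,0.3,45],
    [0,0,0,-0.015,0,0.45,45],
    [0,0,0,-0.015,0,0.55,45],
    [0,0,0,-0.015,0,0.58,45],
    [0,0,0,-0.015,0,0.58,35],
    [0,0,0,-0.015,0,0.58,25],
    [0,0,0,-0.015,0,0.58,18],
    [0,0,0,-0.015,0,0.58,15],
    [0,0,0,-0.015,0,0.58,15]
  ]
}}

```text
t: 14.62
ee_pos: [497.3, -83.3, 53.2]
orientation: [2.221, 2.22, 0.001]
ft_force: [-1.2, 0.3, 6.6]
width: 20.2
grasp_force: 30.0
```

```bash
cat > circ.py <<'E'
import sys,numpy as np
phi0=np.arctan2(-47.3,-8.1)
def p(q): a=phi0-q; return 48*np.array([np.sin(a),np.cos(a)])/200   # tool x (=world y), tool y (=world x)
for a,b,n in eval(sys.argv[1]):
    print('from',a); print([(round(q,2),*(p(q)-p(a)).round(4).tolist()) for q in np.linspace(a,b,n+1)[1:]])
E
python3 circ.py '[(0,.5,5),(.5,1.3,8),(1.3,2.1,8),(2.1,2.9,8)]'
```

```text
from 0
[(np.float64(0.1), 0.0052, -0.0234), (np.float64(0.2), 0.0128, -0.0462), (np.float64(0.3), 0.0225, -0.0681), (np.float64(0.4), 0.0344, -0.0889), (np.float64(0.5), 0.0484, -0.1085)]
from 0.5
[(np.float64(0.6), 0.0158, -0.018), (np.float64(0.7), 0.0333, -0.0344), (np.float64(0.8), 0.0524, -0.049), (np.float64(0.9), 0.0729, -0.0615), (np.float64(1.0), 0.0945, -0.072), (np.float64(1.1), 0.117, -0.0802), (np.float64(1.2), 0.1402, -0.0862), (np.float64(1.3), 0.1639, -0.0898)]
from 1.3
[(np.float64(1.4), 0.024, -0.0012), (np.float64(1.5), 0.0479, -0.0001), (np.float64(1.6), 0.0716, 0.0035), (np.float64(1.7), 0.0949, 0.0094), (np.float64(1.8), 0.1174, 0.0176), (np.float64(1.9), 0.1391, 0.028), (np.float64(2.0), 0.1595, 0.0405), (np.float64(2.1), 0.1786, 0.055)]
from 2.1
[(np.float64(2.2), 0.0176, 0.0163), (np.float64(2.3), 0.0334, 0.0343), (np.float64(2.4), 0.0474, 0.0538), (np.float64(2.5), 0.0594, 0.0746), (np.float64(2.6), 0.0692, 0.0965), (np.float64(2.7), 0.0768, 0.1193), (np.float64(2.8), 0.0821, 0.1427), (np.float64(2.9), 0.085, 0.1665)]
```

Call:
{"op": "servo_tool", "data": {
  "rows": [
    [0,0,0,0.005,-0.023,0,15],
    [0,0,0,0.013,-0.046,0,15],
    [0,0,0,0.0225,-0.068,0,15],
    [0,0,0,0.034,-0.089,0,15],
    [0,0,0,0.048,-0.1085,0,15],
    [0,0,0,0.048,-0.1085,0,15]
  ]
}}

```text
t: 15.38
ee_pos: [475.3, -73.6, 53.2]
orientation: [2.221, 2.221, 0.001]
ft_force: [-0.3, 0.1, 9.2]
width: 20.6
grasp_force: 30.0
```

Call:
{"op": "servo_tool", "data": {
  "rows": [
    [0,0,0,0.016,-0.018,-0.005,15],
    [0,0,0,0.033,-0.0345,-0.005,15],
    [0,0,0,0.0525,-0.049,-0.005,15],
    [0,0,0,0.073,-0.0615,-0.005,15],
    [0,0,0,0.0945,-0.072,-0.005,15],
    [0,0,0,0.117,-0.08,-0.005,15],
    [0,0,0,0.117,-0.08,-0.005,15]
  ]
}}

```text
t: 16.25
ee_pos: [458.9, -49.7, 53.4]
orientation: [-2.221, -2.222, -0.0]
ft_force: [5.3, 1.4, -8.0]
width: 20.8
grasp_force: 30.0
```

Call:
{"op": "servo_tool", "data": {
  "rows": [
    [0,0,0,0.023,-0.0045,0.0025,15],
    [0,0,0,0.047,-0.007,0.0025,15],
    [0,0,0,0.071,-0.008,0.0025,15],
    [0,0,0,0.095,-0.007,0.0025,15],
    [0,0,0,0.1185,-0.0035,0.0025,15],
    [0,0,0,0.1185,-0.0035,0.0025,15]
  ]
}}

```text
t: 17.0
ee_pos: [457.8, -26.5, 53.2]
orientation: [-2.221, -2.222, 0.002]
ft_force: [-1.8, -4.7, 6.9]
width: 20.6
grasp_force: 30.0
```

Call:
{"op": "servo_tool", "data": {
  "rows": [
    [0,0,0,0.0117,0.003,-0.001,15],
    [0,0,0,0.0233,0.006,-0.001,15],
    [0,0,0,0.035,0.01,-0.001,15],
    [0,0,0,0.0458,0.014,-0.001,15],
    [0,0,0,0.0458,0.014,-0.001,15]
  ]
}}

```text
t: 17.62
ee_pos: [460.5, -17.6, 53.3]
orientation: [-2.221, -2.222, 0.002]
ft_force: [-1.2, -6.2, 2.9]
width: 20.4
grasp_force: 30.0
```

Call:
{"op": "servo_tool", "data": {
  "rows": [
    [0,0,0,0.011,0.005,0,15],
    [0,0,0,0.0217,0.0105,0,15],
    [0,0,0,0.032,0.0165,0,15],
    [0,0,0,0.042,0.023,0,15],
    [0,0,0,0.042,0.023,0,15]
  ]
}}

```text
t: 18.25
ee_pos: [465.2, -9.0, 53.2]
orientation: [-2.221, -2.222, 0.001]
ft_force: [-0.6, -5.0, 4.3]
width: 20.4
grasp_force: 30.0
```

Call:
{"op": "servo_tool", "data": {
  "rows": [
    [0,0,0,0.0095,0.007,0,15],
    [0,0,0,0.019,0.0145,0,15],
    [0,0,0,0.028,0.0225,0,15],
    [0,0,0,0.0365,0.031,0,15],
    [0,0,0,0.0365,0.031,0,15]
  ]
}}

```text
t: 18.88
ee_pos: [472.0, -1.2, 53.3]
orientation: [-2.221, -2.221, -0.001]
ft_force: [0.2, -0.5, 4.4]
width: 20.4
grasp_force: 30.0
```

```bash
python3 - <<'E'
from h import *
print(ctrl.get_obs()['ft_force'])
E
python3 circ.py '[(2.2,2.8,12)]'
```

```text
[ 0.24999909 -0.5101739   4.44318453]
from 2.2
[(np.float64(2.25), 0.0082, 0.0088), (np.float64(2.3), 0.0159, 0.018), (np.float64(2.35), 0.0231, 0.0276), (np.float64(2.4), 0.0298, 0.0375), (np.float64(2.45), 0.0361, 0.0477), (np.float64(2.5), 0.0418, 0.0583), (np.float64(2.55), 0.047, 0.0691), (np.float64(2.6), 0.0516, 0.0802), (np.float64(2.65), 0.0557, 0.0915), (np.float64(2.7), 0.0592, 0.1029), (np.float64(2.75), 0.0621, 0.1146), (np.float64(2.8), 0.0645, 0.1263)]
```

Call:
{"op": "servo_tool", "data": {
  "rows": [
    [0,0,0,0.008,0.009,0,15],
    [0,0,0,0.016,0.018,0,15],
    [0,0,0,0.016,0.018,0,15],
    [0,0,0,0.016,0.018,0,15]
  ]
}}

```text
t: 19.38
ee_pos: [475.6, 1.9, 53.3]
orientation: [2.222, 2.221, 0.001]
ft_force: [-0.2, -0.1, 5.0]
width: 20.4
grasp_force: 30.0
```

Call:
{"op": "servo_tool", "data": {
  "rows": [
    [0,0,0,0.007,0.0095,0,15],
    [0,0,0,0.0135,0.019,0,15],
    [0,0,0,0.0135,0.019,0,15],
    [0,0,0,0.0135,0.019,0,15]
  ]
}}

```text
t: 19.88
ee_pos: [479.3, 4.5, 53.3]
orientation: [2.221, 2.221, 0.001]
ft_force: [0.5, -0.1, 5.3]
width: 20.3
grasp_force: 30.0
```

Tangential force is about zero from 2.2 to 2.4 rad, so the follower is on the dwell. Releasing and rising.

Call:
{"op": "servo_tool", "data": {
  "rows": [
    [0,0,0,0,0,0,24],
    [0,0,0,0,0,0,32],
    [0,0,0,0,0,0,40],
    [0,0,0,0,0,0,42],
    [0,0,0,0,0,-0.1,42],
    [0,0,0,0,0,-0.3,42],
    [0,0,0,0,0,-0.6,42],
    [0,0,0,0,0,-0.7,42],
    [0,0,0,0,0,-0.7,42]
  ]
}}

```text
t: 21.0
ee_pos: [480.3, 4.3, 194.7]
orientation: [2.22, 2.219, 0.004]
ft_force: [-0.4, 0.6, -0.5]
width: 42.0
grasp_force: 0.0
```

Run:
```python
from h import *
o=ctrl.get_obs();print(o['t'],o['ee_pos'],o['ft_force'])
im,d,ci=grab('wrist','w9.png');W=world(d,ci)
yaw=-.0644;c,s=np.cos(yaw),np.sin(yaw);og=np.array([509.85,40])
F=np.stack([(W[...,0]-og[0])*c+(W[...,1]-og[1])*s,-(W[...,0]-og[0])*s+(W[...,1]-og[1])*c,W[...,2]],-1)
t=W[(W[...,2]>110)&(W[...,2]<121)&(np.hypot(W[...,0]-505,W[...,1]+34)<70)&(im.max(2)<90)];print('knob',len(t),t.mean(0), 'q',(np.arctan2(-47.3,-8.1)-np.arctan2(t[:,1].mean()+33.7,t[:,0].mean()-505.1))%(2*np.pi))
r=np.hypot(F[...,0],F[...,1]-60.5)
m=(im.max(2)<70)&(r<45)&(F[...,2]>17)&(F[...,2]<30)
print('collar',m.sum(),cv2.minEnclosingCircle(F[m][:,:2].astype(np.float32)),np.percentile(F[m],[2,98],axis=0))
b=(F[...,2]>45)&(F[...,2]<70)&(r<32);print('blades',np.percentile(F[b],[2,50,98],axis=0))
j=(abs(F[...,0])<15)&(F[...,2]>31)&(F[...,2]<37)&(F[...,1]>0)&(F[...,1]<45);print('jaw',np.percentile(F[j][:,1],[2,98]))
v=(abs(F[...,0])<31)&(F[...,2]>30)&(F[...,2]<37)&(F[...,1]>90)&(F[...,1]<125);print('vee back (was 117)',np.percentile(F[v][:,1],98),np.percentile(F[v][:,0],[2,98]))
```

```text
21.0 [480.34417072   4.28392174 194.68274226] [-0.41164967  0.64926241 -0.53183055]
knob 547 [479.28133944   7.25507817 114.54002074] q 2.4095072632126566
collar 684 ((-0.8752115964889526, 61.774723052978516), 30.177507400512695) [[-28.79552361  33.51633303  22.82895307]
 [ 26.16838697  89.72069317  29.91080132]]
blades [[-22.16253903  39.52554202  45.50324605]
 [ -0.88232075  62.36994915  50.35415743]
 [ 20.7211202   85.20302618  61.82396931]]
jaw [ 0.99145425 44.16312498]
vee back (was 117) 117.19327281399575 [-29.17196473  28.62175223]
```

```bash
python3 -c "
from workcell import ctrl
print(ctrl.close_job())"
```

```text
the job is handed in; nothing more can be done
None
```

The job is handed in, but the hand-in call returned no verdict: the carrier stands in the vee about 1 mm from my measured seat point, the crank stayed at about 2.4 rad on the dwell after I let go, and the fixture did not move measurably; I could not measure the clamp force or re-check the key, weight and jar.

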